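Reverse a row of grinding wheels into the second rack

ROBOT

A 6-joint arm with a two-finger parallel gripper is mounted at the origin on the work surface. World frame = base frame: x ahead of the robot, y to its left, z up, the work surface at z = 0. Lengths are in m, angles in rad, forces in N, time in s.
With the tool pointing down it reaches from about 0.35 to 0.925 m from the base axis. Payload 6.4 kg.
Tool frame: the origin (TCP) lies midway between the tips of the shut fingers; the grasp point (between the pads) lies ctrl.tcp_to_grasp behind it (ctrl.tcp_to_grasp is the distance from the TCP to the grasp point, in m); z points along the fingers, y is the line along which they close (so a half turn about z gives the same grasp; the last joint's range is limited). The gripper opens to 85 mm and grips with 20 to 120 N. Pads are 22 mm wide; open, the fingers measure 114 mm over their backs; the gripper's body (76 mm by 85 mm) begins 54 mm behind the grasp point. The pads swing forward as they close: fully open they stand 13 mm farther back than shut.
Start: joints at [1.17, 0.245, 1.558, -0, 1.339, -0.174], TCP at [0.146, 0.633, 0.202] pointing down, gripper open.
Joint ranges: [-3.13, 3.13], [-1.02, 2.26], [0.13, 2.54], [-0.95, 4.09], [0.21, 2.88], [-2.74, 2.74]. Speed limits (rad/s): [2.57, 2.57, 3.14, 3.14, 3.14, 3.14].

INTERFACE

Orientations are given as a rotation vector (axis times angle).
In Python, from station import ctrl gives the robot as it stands. The module is installed in compiled form; this text tells all that it offers.
- The arm moves only by the shell command python3 -m handwheel 'ROWS' [OPENING] [FORCE]. ROWS is JSON, a list of rows, each an object of numbers: "tx", "ty", "tz": the shift along the tool's x, y, z scaled (see below); "wx", "wy", "wz": the turn, a rotation vector about the tool's x, y, z scaled (see below). A call has 1 to 12 rows; each row shifts and turns the commanded pose from where the row before left it, along the tool's axes as they then stand; what a row does not reach is not made up. The controller multiplies each number of a shift by 0.05 m and each number of a turn by 6 degrees. A row lasts 1/10 s, in which the tool goes at most 50 mm and 8.59 degrees, less where a joint would pass 70% of its speed; a pose out of reach is approached as far as the arm can. A call with a number of a shift or a turn outside -1 to 1 is refused whole. A call with a gripper value outside its range is refused whole. OPENING is the closure, from 0 (fully open) to 1 (shut), set as the call begins (- or left out, the last holds). The fingers move at their own pace and stop on an object; FORCE is the grip in N (left out, the last holds). Time passes only in rows, so rows that do not move let the fingers close. It gives the time, the measured TCP pose, the force, the opening and the grip force at its end, in the units of the state.
- ctrl.observe(): the state, without advancing time (a new reading comes with each control period).
- ctrl.snapshot(name): name is "side" or "top" or "wrist"; returns a dict with "image" (420x560x3 uint8, blue, green, red), "fx", "fy", "cx", "cy" (pixels), "origin" and "orientation" of the camera in the world; the wrist camera has in their place "T_tool_cam" (4x4, takes a point from camera to tool coordinates, whose origin is the TCP and whose axes are the flange's). Camera axes: x right, y up, looking along -z (the intrinsics and any distortion apply to the point x, -y, -z); pixel columns grow to the right and rows downward; lengths in m; the calibration is good to about 2 mm. A picture is of the moment at which its call begins: read the wrist's pose just before it. There is no depth.
- ctrl.finish_job(): hands the job in; it is judged then, once.
The state is a dict: "t": time; "joint_pos": joint angles; "dq": joint speeds; "joint_torque": joint torques, N m; "eef_pos": TCP position; "tcp_rot": TCP orientation; "contact_force": force on the tool from outside, world axes, zero at the start; "wrist_torque": the same for the moment, N m; "width": finger opening in m; "grasp_force": force on a finger pad.
Only numpy, scipy, OpenCV 4.12 (cv2) and the standard library are available. Lean on these libraries where they do the work, as an engineer would, in place of code of your own. Each camera call takes 0.05 s, during which the arm holds its last target. There are 200 camera calls.

TASK

Move the four grinding wheels from the pale wooden rack to the empty blue rack, one to each bay, in reverse order, since the next grinder works from the other end: the wheel that stood nearest the robot goes to the bay farthest from it, the second nearest to the second farthest, and so on. Keep the wheels upright with their stubs up, set each one down flat on the floor of its bay rather than dropping it, and leave them all standing there released.

Things in the scene. Friction and masses are not known exactly. Their poses are not given: they have to be found in the camera images.
- wheel_black: Loose grinding wheel, black, lying flat, steel arbor stub straight up: disc 56 mm across, 24 mm thick, dark flange 32 mm across up to 28 mm, then the bare stub, 22 mm across, from 28 to 78 mm above the underside (grip it there from above, any direction). About 0.22 kg. Origin: centre of the underside; z up along the stub. Starts in a bay of old_rack, up to 4 mm off centre each way.
- wheel_rust: Loose grinding wheel, rust-red, lying flat, steel arbor stub straight up: disc 56 mm across, 24 mm thick, dark flange 32 mm across up to 28 mm, then the bare stub, 22 mm across, from 28 to 78 mm above the underside (grip it there from above, any direction). About 0.22 kg. Origin: centre of the underside; z up along the stub. Starts in a bay of old_rack, up to 4 mm off centre each way.
- wheel_white: Loose grinding wheel, white, lying flat, steel arbor stub straight up: disc 56 mm across, 24 mm thick, dark flange 32 mm across up to 28 mm, then the bare stub, 22 mm across, from 28 to 78 mm above the underside (grip it there from above, any direction). About 0.22 kg. Origin: centre of the underside; z up along the stub. Starts in a bay of old_rack, up to 4 mm off centre each way.
- wheel_green: Loose grinding wheel, dark green, lying flat, steel arbor stub straight up: disc 56 mm across, 24 mm thick, dark flange 32 mm across up to 28 mm, then the bare stub, 22 mm across, from 28 to 78 mm above the underside (grip it there from above, any direction). About 0.22 kg. Origin: centre of the underside; z up along the stub. Starts in a bay of old_rack, up to 4 mm off centre each way.
- tag_black: Fixed tally plate, black, 44 x 18 x 8 mm, lying on the table against the +y side of old_rack beside the bay where the black wheel stands at the start; it stays there and so keeps the original order. Origin: centre of its underside, 52 mm in +y (old_rack's axes) from the bay's centre.
- tag_rust: Fixed tally plate, rust-red, 44 x 18 x 8 mm, lying on the table against the +y side of old_rack beside the bay where the rust-red wheel stands at the start; it stays there and so keeps the original order. Origin: centre of its underside, 52 mm in +y (old_rack's axes) from the bay's centre.
- tag_white: Fixed tally plate, white, 44 x 18 x 8 mm, lying on the table against the +y side of old_rack beside the bay where the white wheel stands at the start; it stays there and so keeps the original order. Origin: centre of its underside, 52 mm in +y (old_rack's axes) from the bay's centre.
- tag_green: Fixed tally plate, dark green, 44 x 18 x 8 mm, lying on the table against the +y side of old_rack beside the bay where the dark green wheel stands at the start; it stays there and so keeps the original order. Origin: centre of its underside, 52 mm in +y (old_rack's axes) from the bay's centre.
- old_rack: Fixed pale wooden tray rack, full at the start: 316 x 82 mm (x, y), floor 5 mm thick, walls and partitions 4 mm thick and 14 mm high overall, four bays 74 x 74 mm inside. Bay centres: x = -117, -39, 39, 117 mm, y = 0. Origin: underside centre, on the table. x points away from the robot (within 15 degrees: the -117 bay is nearest), y to the left. Stands left or right in front of the robot.
- new_rack: Fixed blue painted tray rack, empty at the start: 316 x 82 mm (x, y), floor 5 mm thick, walls and partitions 4 mm thick and 14 mm high overall, four bays 74 x 74 mm inside. Bay centres: x = -117, -39, 39, 117 mm, y = 0. Origin: underside centre, on the table. x points away from the robot (within 15 degrees: the -117 bay is nearest), y to the left. Stands left or right in front of the robot.
Things that resemble listed ones, but are neither listed nor needed, are in the scene too. Leave any pink or yellow look-alike of the wheel_black alone. Leave any purple or yellow look-alike of the tag_black alone.

How it is judged:
By the outcome, as a careful person would: the job done as asked, in the order asked, and still so for the second after the job is handed in, with the robot touching nothing.
It also fails if it takes over 131 s, if anything falls off the work surface, if the arm or the gripper's body presses on something with over 40 N, if the wrist force passes 120 N, or if a joint passes its speed limit or range.

## Working session

There is one attempt and no reset: what is moved stays moved. The work goes in short steps, Python scripts to look and compute and a shell command to move; the robot and the scene stay as the last step left them, time stands still between calls to the robot, and variables do not carry over. Pictures are saved under pics/ and viewed, at most 14 in all, crops included, and the job is handed in when it is done.

```bash
mkdir -p pics; ls; python3 - <<'E'
from station import ctrl
import cv2,json
print(ctrl.observe(), ctrl.tcp_to_grasp)
for n in("top","side"):
    s=ctrl.snapshot(n); cv2.imwrite(f"pics/{n}0.png",s["image"]); print({k:v for k,v in s.items() if k!="image"})
E
```

```text
pics
{'t': 0.0, 'joint_pos': array([ 1.16989258e+00,  2.45826982e-01,  1.55904799e+00,  7.48921699e-07,
        1.33869325e+00, -1.74094863e-01]), 'dq': array([ 5.91707894e-04, -9.69772290e-04, -1.43963397e-03, -1.43347056e-04,
       -6.99313769e-05, -2.29248809e-05]), 'joint_torque': array([-2.34068619e-03, -4.29512465e+01, -3.26132941e+01, -2.47969356e-04,
        5.34333580e-03, -1.49568208e-06]), 'eef_pos': array([0.14590727, 0.63276854, 0.20135386]), 'tcp_rot': array([-3.55444051e-01, -3.12085425e+00,  2.97498902e-03]), 'contact_force': array([ 0.23224649,  0.08002561, -0.05644351]), 'wrist_torque': array([-0.01868484,  0.03018025, -0.01426335]), 'grasp_force': 0.0, 'width': 0.08589768197380099} 0.0187
{'fx': 409.5446694261523, 'fy': 409.5446694261523, 'cx': 280.4020482478454, 'cy': 208.98337947164148, 'origin': array([0.45173876, 0.00437522, 0.8738518 ]), 'orientation': array([ 0.02986083, -0.04650665, -1.56235621])}
{'fx': 423.96627052273595, 'fy': 423.96627052273595, 'cx': 275.8334559199342, 'cy': 203.19611910932312, 'origin': array([ 0.10382764, -0.57288293,  0.56802332]), 'orientation': array([ 0.88092486, -0.28085667, -0.60364912])}
```

View pics/top0.png

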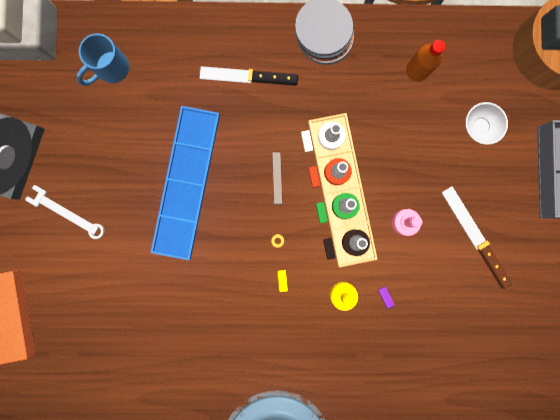

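View pics/side0.png

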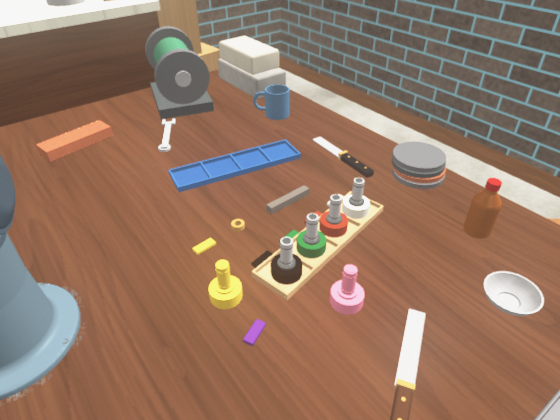

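Top view: image up is +x and left is +y. The pale rack holds white (332,135), rust (338,171), green (346,206) and black (356,242, nearest). The blue rack is at about (185,183). Things that could be mistaken for wheels are pink (407,222) and yellow (344,296), which stand outside the rack. For tags, they are yellow (283,281) and purple (386,298). I'll measure and check in a close crop.

```bash
cat > h.py <<'E'
import numpy as np,cv2
from scipy.spatial.transform import Rotation as R
def ray(s,u,v):
    d=np.array([(u-s["cx"])/s["fx"],-(v-s["cy"])/s["fy"],-1.])
    return s["origin"],R.from_rotvec(s["orientation"]).apply(d)
def at(s,u,v,z):
    o,d=ray(s,u,v); return (o+d*(z-o[2])/d[2])[:2]
def px(s,p):
    c=R.from_rotvec(s["orientation"]).inv().apply(np.array(p)-s["origin"])
    return np.array([s["cx"]-s["fx"]*c[0]/c[2], s["cy"]+s["fy"]*c[1]/c[2]])
E
python3 - <<'E'
from h import *; from station import ctrl
s=ctrl.snapshot("top"); im=s["image"]; hsv=cv2.cvtColor(im,cv2.COLOR_BGR2HSV)
def rack(mask,name):
    mask=cv2.morphologyEx(mask,cv2.MORPH_CLOSE,np.ones((5,5)))
    c=max(cv2.findContours(mask,0,2)[0],key=cv2.contourArea)
    P=np.array([at(s,u,v,.012) for u,v in c[:,0]],np.float32)*1000
    (cx,cy),(w,h),a=cv2.minAreaRect(P); b=cv2.boxPoints(((cx,cy),(w,h),a))
    e=max([b[1]-b[0],b[2]-b[1]],key=np.linalg.norm); e=e*np.sign(e[0]); th=np.arctan2(e[1],e[0])
    print(name,cx,cy,w,h,np.degrees(th))
    ex=np.array([np.cos(th),np.sin(th)])
    for d in(-117,-39,39,117): print("  bay",np.round(np.array([cx,cy])+d*ex,1))
    return cx,cy,th
z=np.zeros(im.shape[:2],np.uint8)
m=z.copy(); m[95:270,140:230]=cv2.inRange(hsv,(100,150,100),(120,255,255))[95:270,140:230]; rack(m,"new")
m=z.copy(); m[105:275,305:385]=cv2.inRange(hsv,(12,60,150),(30,200,255))[105:275,305:385]; rack(m,"old")
cr=im[105:275,295:385]
cv2.imwrite("pics/crop.png",cv2.resize(cr,None,fx=3.5,fy=3.5,interpolation=cv2.INTER_CUBIC))
g=ctrl.snapshot("side")["image"][170:295,240:400]
cv2.imwrite("pics/crops.png",cv2.resize(g,None,fx=4.5,fy=4.5,interpolation=cv2.INTER_CUBIC))
E
```

```text
new 549.1682739257812 196.64178466796875 82.67862701416016 314.7359313964844 -10.481602
  bay [434.1 217.9]
  bay [510.8 203.7]
  bay [587.5 189.5]
  bay [664.2 175.4]
old 526.9849243164062 -140.39773559570312 346.1249694824219 128.70193481445312 8.281656
  bay [ 411.2 -157.3]
  bay [ 488.4 -146. ]
  bay [ 565.6 -134.8]
  bay [ 642.8 -123.5]
```

View pics/crop.png

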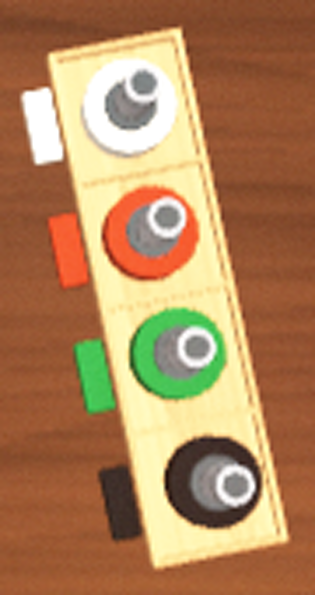

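View pics/crops.png

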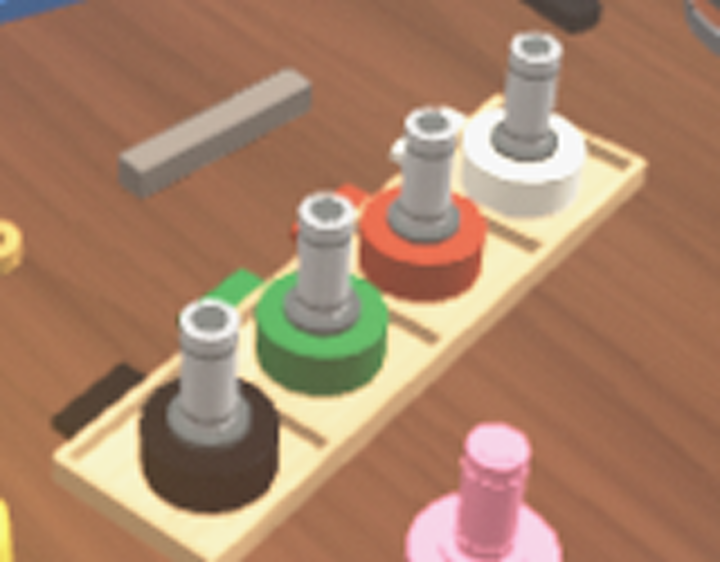

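The crop confirms the stub tops: white (144,83), rust (167,217), green (196,348), black (235,485). The tags match the wheels. Side crop: black (209,320), green (326,211), rust (432,123), white (536,47). Next I'll compute positions and plan the hover.

```bash
python3 - <<'E'
from h import *; from station import ctrl
t=ctrl.snapshot("top");s=ctrl.snapshot("side")
T=dict(white=(144,83),rust=(167,217),green=(196,348),black=(235,485))
S=dict(white=(536,47),rust=(432,123),green=(326,211),black=(209,320))
for n in T:
    a=(np.array(T[n])+.5)/3.5-.5+(295,105); b=(np.array(S[n])+.5)/4.5-.5+(240,170)
    o1,d1=ray(t,*a);o2,d2=ray(s,*b)
    k=np.linalg.lstsq(np.c_[d1,-d2],o2-o1,rcond=None)[0]
    p,q=o1+k[0]*d1,o2+k[1]*d2
    print(n,"top@83",np.round(at(t,*a,.083)*1e3,1),"side@83",np.round(at(s,*b,.083)*1e3,1),"tri",np.round((p+q)/2*1e3,1),"gap",np.round(np.linalg.norm(p-q)*1e3,1))
# old rack outer corners at z=14mm from crop: FL, FR, NR, NL
C=[(48,54),(182,28),(289,542),(155,568)]
P=np.array([at(t,*((np.array(c)+.5)/3.5-.5+(295,105)),.010) for c in C])*1e3
c=P.mean(0);e=(P[0]+P[1]-P[2]-P[3])/2;print("old",c,np.linalg.norm(e),np.linalg.norm(P[0]-P[1]),np.degrees(np.arctan2(e[1],e[0])))
e/=np.linalg.norm(e)
print([np.round(c+d*e,1) for d in(-117,-39,39,117)])
o=ctrl.observe();M=R.from_rotvec(o["tcp_rot"]).as_matrix();print(o["t"],M.round(3))
E
```

```text
white top@83 [ 649.  -110.9] side@83 [ 648.4 -111.9] tri [ 649.3 -111.1   82.1] gap 0.1
rust top@83 [ 573.8 -123.8] side@83 [ 573.6 -124.6] tri [ 574.  -124.    82.4] gap 0.3
green top@83 [ 501.  -139.9] side@83 [ 500.6 -141.3] tri [ 501.2 -140.3   81.9] gap 0.5
black top@83 [ 425.5 -161.4] side@83 [ 424.9 -162.8] tri [ 425.6 -161.8   81.8] gap 0.3
old [ 537.02159732 -136.34657936] 318.62558056576455 83.66526176247098 11.781759271378005
[array([ 422.5, -160.2]), array([ 498.8, -144.3]), array([ 575.2, -128.4]), array([ 651.6, -112.5])]
0.3 [[-0.974  0.225 -0.   ]
 [ 0.225  0.974 -0.001]
 [ 0.    -0.001 -1.   ]]
```

Triangulation gives stub tops at z≈82 mm (83 expected) with gaps under 0.5 mm, and the racks come out close to their stated size. First I'll square the tool to the world axes, so that tx=-X, ty=+Y, tz=-Z, and then travel to the black wheel.

```bash
python3 -m handwheel '[{"wz":-0.72},{"wz":-0.72},{"wz":-0.73},{"tx":-0.6,"ty":-0.5},{"tx":-0.6,"ty":-0.5},{"tx":-0.6,"ty":-0.5},{"tx":-0.6,"ty":-0.5},{"tx":-0.6,"ty":-0.5},{"tx":-0.6,"ty":-0.5},{"tx":-0.6,"ty":-0.5},{"tx":-0.6,"ty":-0.5},{"tx":-0.6,"ty":-0.5}]' 0 40
python3 -m handwheel '[{"ty":-0.9},{"ty":-0.9},{"ty":-0.9},{"ty":-0.9},{"ty":-0.9},{"ty":-0.9},{"ty":-0.9},{"ty":-0.9},{"ty":-0.9},{"ty":-0.9},{"ty":-0.9},{}]'
cat > st.py <<'E'
import sys;from h import *;from station import ctrl
# rows needed (units) to world target x y z in mm
o=ctrl.observe();M=R.from_rotvec(o["tcp_rot"]).as_matrix()
p=o["eef_pos"]*1e3;print("t",o["t"],"p",p.round(1),"w",round(o["width"]*1e3,1),"grip",round(o["grasp_force"],1),"F",o["contact_force"].round(1));print(M.round(3).tolist())
if len(sys.argv)>3: print("units",(M.T@(np.array(sys.argv[1:4],float)-p)/50).round(3))
E
python3 st.py 425.5 -161.5 110
```

```text
t 0.3 p [146.1 633.2 202.1] w 85.6 grip 0.0 F [0.3 0.6 0.3]
[[-0.974, 0.225, -0.0], [0.225, 0.974, -0.001], [0.0, -0.001, -1.0]]
units [ -9.02  -14.229   1.85 ]$[0]: bad value
$[0]: bad value
```

```bash
python3 -m handwheel '[{"tx":0,"ty":0,"tz":0,"wx":0,"wy":0,"wz":-0.72}]' 0 40; echo; python3 -m handwheel --help
```

```text
t: 0.4
eef_pos: [0.1461, 0.6333, 0.2023]
tcp_rot: [-0.235, -3.133, 0.001]
contact_force: [-0.2, 0.8, -0.3]
width: 0.0851
grasp_force: 0.0
invalid input: not JSON, or not a number
```

```bash
python3 -m handwheel '[{"tx":0,"ty":0,"tz":0,"wx":0,"wy":0,"wz":-0.71},{"tx":0,"ty":0,"tz":0,"wx":0,"wy":0,"wz":-0.72},{"tx":-0.6,"ty":-0.5,"tz":0,"wx":0,"wy":0,"wz":0},{"tx":-0.6,"ty":-0.5,"tz":0,"wx":0,"wy":0,"wz":0},{"tx":-0.6,"ty":-0.5,"tz":0,"wx":0,"wy":0,"wz":0},{"tx":-0.6,"ty":-0.5,"tz":0,"wx":0,"wy":0,"wz":0},{"tx":-0.6,"ty":-0.5,"tz":0,"wx":0,"wy":0,"wz":0},{"tx":-0.6,"ty":-0.5,"tz":0,"wx":0,"wy":0,"wz":0},{"tx":-0.6,"ty":-0.5,"tz":0,"wx":0,"wy":0,"wz":0},{"tx":-0.6,"ty":-0.5,"tz":0,"wx":0,"wy":0,"wz":0},{"tx":-0.6,"ty":-0.5,"tz":0,"wx":0,"wy":0,"wz":0}]' 0 40
python3 -m handwheel '[{"tx":0,"ty":-0.9,"tz":0,"wx":0,"wy":0,"wz":0},{"tx":0,"ty":-0.9,"tz":0,"wx":0,"wy":0,"wz":0},{"tx":0,"ty":-0.9,"tz":0,"wx":0,"wy":0,"wz":0},{"tx":0,"ty":-0.9,"tz":0,"wx":0,"wy":0,"wz":0},{"tx":0,"ty":-0.9,"tz":0,"wx":0,"wy":0,"wz":0},{"tx":0,"ty":-0.9,"tz":0,"wx":0,"wy":0,"wz":0},{"tx":0,"ty":-0.9,"tz":0,"wx":0,"wy":0,"wz":0},{"tx":0,"ty":-0.9,"tz":0,"wx":0,"wy":0,"wz":0},{"tx":0,"ty":-0.9,"tz":0,"wx":0,"wy":0,"wz":0},{"tx":0,"ty":-0.9,"tz":0,"wx":0,"wy":0,"wz":0},{"tx":0,"ty":-0.9,"tz":0,"wx":0,"wy":0,"wz":0},{"tx":0,"ty":0,"tz":0,"wx":0,"wy":0,"wz":0}]' >/dev/null
python3 st.py 425.5 -161.5 110
```

```text
t: 1.5
eef_pos: [0.4168, 0.4067, 0.2026]
tcp_rot: [0.003, 3.141, 0.0]
contact_force: [-0.0, -0.0, -0.8]
width: 0.0856
grasp_force: 0.0
t 2.7 p [414.8 -91.4 202.9] w 85.0 grip 0.0 F [-0.5  0.8 -1.4]
[[-1.0, 0.009, 0.001], [0.009, 1.0, -0.001], [-0.001, -0.001, -1.0]]
units [-0.225 -1.397  1.86 ]
```

```bash
python3 -m handwheel '[{"tx":-0.1,"ty":-0.7,"tz":0,"wx":0,"wy":0,"wz":0},{"tx":-0.12,"ty":-0.7,"tz":0,"wx":0,"wy":0,"wz":0},{"tx":0,"ty":0,"tz":0.8,"wx":0,"wy":0,"wz":0},{"tx":0,"ty":0,"tz":0.8,"wx":0,"wy":0,"wz":0},{"tx":0,"ty":0,"tz":0.24,"wx":0,"wy":0,"wz":0},{"tx":0,"ty":0,"tz":0,"wx":0,"wy":0,"wz":0}]' >/dev/null
python3 st.py 425.5 -161.5 41
python3 - <<'E'
from h import *; from station import ctrl
s=ctrl.snapshot("wrist"); cv2.imwrite("pics/w1.png",s["image"])
E
```

```text
t 3.3 p [ 424.7 -155.7  108.9] w 85.5 grip 0.0 F [-0.2  0.3 -0.1]
[[-1.0, 0.001, -0.004], [0.001, 1.0, 0.003], [0.004, 0.003, -1.0]]
units [-0.021 -0.12   1.357]
```

View pics/w1.png

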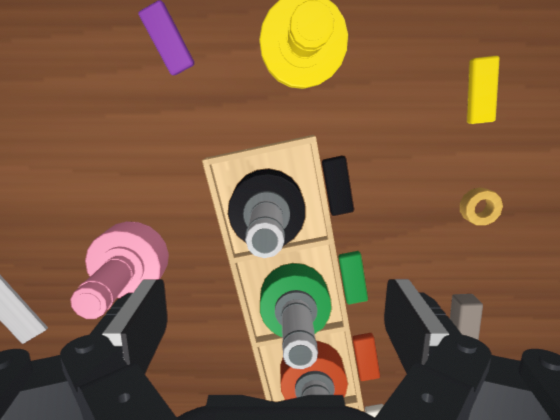

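The wrist view shows the black stub top at (264,240) between the open fingers, with the pink one outside the rack at the left. I'll check that pixel against the calibration before descending.

```bash
python3 - <<'E'
from h import *; from station import ctrl
o=ctrl.observe();s=ctrl.snapshot("wrist");T=s["T_tool_cam"];A=np.eye(4);A[:3,:3]=R.from_rotvec(o["tcp_rot"]).as_matrix();A[:3,3]=o["eef_pos"];W=A@T
s["origin"]=W[:3,3];s["orientation"]=R.from_matrix(W[:3,:3]).as_rotvec()
print(T.round(3).tolist(),px(s,(.4255,-.1615,.083)),at(s,264,240,.083)*1e3, at(s,300,353,.083)*1e3)
E
```

```text
[[0.001, 0.956, 0.293, 0.075], [1.0, -0.001, 0.0, 0.0], [0.001, 0.293, -0.956, -0.171], [0.0, 0.0, 0.0, 1.0]] [266.48298867 235.83098379] [ 428.02350338 -162.92758997] [ 503.82200847 -141.0044623 ]
```

Agreement within about 2.5 mm. Descend and grip.

```bash
python3 -m handwheel '[{"tx":-0.04,"ty":-0.12,"tz":0,"wx":0,"wy":0,"wz":0},{"tx":0,"ty":0,"tz":0.5,"wx":0,"wy":0,"wz":0},{"tx":0,"ty":0,"tz":0.5,"wx":0,"wy":0,"wz":0},{"tx":0,"ty":0,"tz":0.35,"wx":0,"wy":0,"wz":0},{"tx":0,"ty":0,"tz":0,"wx":0,"wy":0,"wz":0},{"tx":0,"ty":0,"tz":0,"wx":0,"wy":0,"wz":0}]' >/dev/null
python3 st.py
python3 -m handwheel '[{"tx":0,"ty":0,"tz":0,"wx":0,"wy":0,"wz":0},{"tx":0,"ty":0,"tz":0,"wx":0,"wy":0,"wz":0},{"tx":0,"ty":0,"tz":0,"wx":0,"wy":0,"wz":0},{"tx":0,"ty":0,"tz":0,"wx":0,"wy":0,"wz":0},{"tx":0,"ty":0,"tz":0,"wx":0,"wy":0,"wz":0},{"tx":0,"ty":0,"tz":0,"wx":0,"wy":0,"wz":0},{"tx":0,"ty":0,"tz":0,"wx":0,"wy":0,"wz":0},{"tx":0,"ty":0,"tz":0,"wx":0,"wy":0,"wz":0}]' 1 50
python3 st.py
```

```text
t 4.0 p [ 428.9 -163.9   44.4] w 85.3 grip 0.0 F [ 0.9 -0.6  0.5]
[[-1.0, 0.002, 0.002], [0.002, 1.0, -0.001], [-0.002, -0.001, -1.0]]
t: 4.8
eef_pos: [0.4282, -0.1631, 0.0435]
tcp_rot: [0.003, 3.141, 0.0]
contact_force: [-0.8, 2.6, 5.2]
width: 0.0194
grasp_force: 48.9
t 4.8 p [ 428.2 -163.1   43.5] w 19.4 grip 48.9 F [-0.8  2.6  5.2]
[[-1.0, 0.002, 0.001], [0.002, 1.0, 0.0], [-0.001, 0.0, -1.0]]
```

```bash
python3 -m handwheel '[{"tx":0,"ty":0,"tz":-0.2,"wx":0,"wy":0,"wz":0},{"tx":0,"ty":0,"tz":-0.4,"wx":0,"wy":0,"wz":0},{"tx":0,"ty":0,"tz":-0.5,"wx":0,"wy":0,"wz":0},{"tx":0,"ty":0,"tz":-0.5,"wx":0,"wy":0,"wz":0},{"tx":0,"ty":0,"tz":-0.4,"wx":0,"wy":0,"wz":0},{"tx":0,"ty":0,"tz":0,"wx":0,"wy":0,"wz":0},{"tx":0,"ty":0,"tz":0,"wx":0,"wy":0,"wz":0}]' - 60 >/dev/null
python3 st.py 665 175 141
python3 - <<'E'
from h import *; from station import ctrl
s=ctrl.snapshot("side"); cv2.imwrite("pics/s1.png",s["image"][100:330,150:450])
E
```

```text
t 5.5 p [ 427.5 -163.   142.5] w 19.1 grip 58.8 F [-0.4  0.6 -3.2]
[[-1.0, 0.002, -0.0], [0.002, 1.0, -0.0], [0.0, -0.0, -1.0]]
units [-4.74   6.767  0.028]
```

View pics/s1.png

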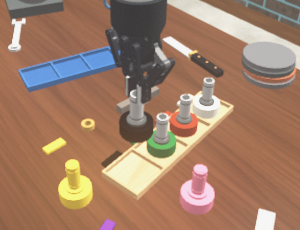

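The black wheel (136,126 in the crop) hangs upright and clear of the rack. Now across to the far blue bay.

```bash
python3 -m handwheel '[{"tx":-0.2,"ty":0.3,"tz":0,"wx":0,"wy":0,"wz":0},{"tx":-0.4,"ty":0.57,"tz":0,"wx":0,"wy":0,"wz":0},{"tx":-0.5,"ty":0.7,"tz":0,"wx":0,"wy":0,"wz":0},{"tx":-0.5,"ty":0.7,"tz":0,"wx":0,"wy":0,"wz":0},{"tx":-0.5,"ty":0.7,"tz":0,"wx":0,"wy":0,"wz":0},{"tx":-0.5,"ty":0.7,"tz":0,"wx":0,"wy":0,"wz":0},{"tx":-0.5,"ty":0.75,"tz":0,"wx":0,"wy":0,"wz":0},{"tx":-0.5,"ty":0.75,"tz":0,"wx":0,"wy":0,"wz":0},{"tx":-0.5,"ty":0.7,"tz":0,"wx":0,"wy":0,"wz":0},{"tx":-0.4,"ty":0.57,"tz":0,"wx":0,"wy":0,"wz":0},{"tx":-0.24,"ty":0.32,"tz":0,"wx":0,"wy":0,"wz":0},{"tx":0,"ty":0,"tz":0,"wx":0,"wy":0,"wz":0}]' >/dev/null
python3 -m handwheel '[{"tx":0,"ty":0,"tz":0,"wx":0,"wy":0,"wz":0},{"tx":0,"ty":0,"tz":0.4,"wx":0,"wy":0,"wz":0},{"tx":0,"ty":0,"tz":0.5,"wx":0,"wy":0,"wz":0},{"tx":0,"ty":0,"tz":0.3,"wx":0,"wy":0,"wz":0},{"tx":0,"ty":0,"tz":0,"wx":0,"wy":0,"wz":0},{"tx":0,"ty":0,"tz":0,"wx":0,"wy":0,"wz":0}]' >/dev/null
python3 st.py 665 175 43.5
```

```text
t 7.35 p [665.3 173.9  83. ] w 19.0 grip 59.0 F [ 0.6  0.1 -1.4]
[[-1.0, 0.002, -0.0], [0.002, 1.0, -0.0], [0.0, -0.0, -1.0]]
units [0.005 0.021 0.791]
```

```bash
python3 -m handwheel '[{"tx":0,"ty":0.02,"tz":0.4,"wx":0,"wy":0,"wz":0},{"tx":0,"ty":0,"tz":0.3,"wx":0,"wy":0,"wz":0},{"tx":0,"ty":0,"tz":0.04,"wx":0,"wy":0,"wz":0},{"tx":0,"ty":0,"tz":0,"wx":0,"wy":0,"wz":0},{"tx":0,"ty":0,"tz":0,"wx":0,"wy":0,"wz":0}]' >/dev/null
python3 st.py 665 175 43.5
for i in 1 2; do python3 -m handwheel '[{"tx":0,"ty":0,"tz":0.02,"wx":0,"wy":0,"wz":0},{"tx":0,"ty":0,"tz":0,"wx":0,"wy":0,"wz":0}]' >/dev/null; python3 st.py|head -1; done
```

```text
t 7.85 p [666.1 175.5  47. ] w 18.8 grip 59.0 F [ 1.  -0.5 -1.6]
[[-1.0, 0.002, 0.002], [0.002, 1.0, 0.0], [-0.002, 0.0, -1.0]]
units [ 0.023 -0.011  0.071]
t 8.05 p [665.8 175.5  45.7] w 18.9 grip 59.0 F [ 0.1 -0.2 -0.9]
t 8.25 p [665.4 175.5  44. ] w 18.9 grip 59.0 F [-0.3  1.1 -2.6]
```

```bash
python3 -m handwheel '[{"tx":0,"ty":0,"tz":0.02,"wx":0,"wy":0,"wz":0},{"tx":0,"ty":0,"tz":0,"wx":0,"wy":0,"wz":0}]' >/dev/null; python3 st.py|head -1;  python3 -m handwheel '[{"tx":0,"ty":0,"tz":0.01,"wx":0,"wy":0,"wz":0},{"tx":0,"ty":0,"tz":0,"wx":0,"wy":0,"wz":0}]' >/dev/null; python3 st.py|head -1
```

```text
t 8.45 p [665.9 175.7  43.7] w 19.2 grip 59.4 F [-0.4  1.2  2. ]
t 8.65 p [666.1 175.8  43.7] w 18.8 grip 59.7 F [-1.9  0.8  5.5]
```

Contact at z=43.7. Release, lift, and look from the wrist camera.

```bash
python3 -m handwheel '[{"tx":0,"ty":0,"tz":0,"wx":0,"wy":0,"wz":0},{"tx":0,"ty":0,"tz":0,"wx":0,"wy":0,"wz":0},{"tx":0,"ty":0,"tz":0,"wx":0,"wy":0,"wz":0},{"tx":0,"ty":0,"tz":0,"wx":0,"wy":0,"wz":0},{"tx":0,"ty":0,"tz":0,"wx":0,"wy":0,"wz":0},{"tx":0,"ty":0,"tz":0,"wx":0,"wy":0,"wz":0},{"tx":0,"ty":0,"tz":-0.3,"wx":0,"wy":0,"wz":0},{"tx":0,"ty":0,"tz":-0.6,"wx":0,"wy":0,"wz":0},{"tx":0,"ty":0,"tz":-0.7,"wx":0,"wy":0,"wz":0},{"tx":0,"ty":0,"tz":0,"wx":0,"wy":0,"wz":0}]' 0 50 >/dev/null
python3 st.py 502 -140.5 141
python3 - <<'E'
from h import *; from station import ctrl
s=ctrl.snapshot("wrist"); cv2.imwrite("pics/w2.png",s["image"])
E
```

```text
t 9.65 p [669.7 176.  130.7] w 85.4 grip 0.0 F [ 0.2 -0.5 -0. ]
[[-1.0, 0.001, 0.012], [0.002, 1.0, 0.001], [-0.012, 0.001, -1.0]]
units [ 3.342 -6.335 -0.255]
```

View pics/w2.png

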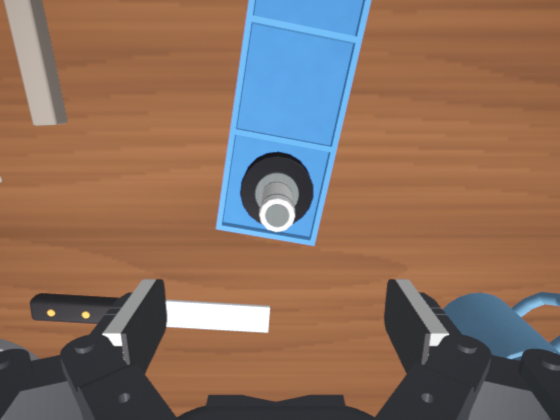

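The black wheel stands flat in the far blue bay (disc at 277,190 in the wrist view) with margin all round. Next is green.

```bash
python3 -m handwheel '[{"tx":0.2,"ty":-0.4,"tz":-0.15,"wx":0,"wy":0,"wz":0},{"tx":0.35,"ty":-0.65,"tz":0,"wx":0,"wy":0,"wz":0},{"tx":0.35,"ty":-0.65,"tz":0,"wx":0,"wy":0,"wz":0},{"tx":0.35,"ty":-0.65,"tz":0,"wx":0,"wy":0,"wz":0},{"tx":0.35,"ty":-0.65,"tz":0,"wx":0,"wy":0,"wz":0},{"tx":0.35,"ty":-0.65,"tz":0,"wx":0,"wy":0,"wz":0},{"tx":0.35,"ty":-0.65,"tz":0,"wx":0,"wy":0,"wz":0},{"tx":0.35,"ty":-0.65,"tz":0,"wx":0,"wy":0,"wz":0},{"tx":0.35,"ty":-0.65,"tz":0,"wx":0,"wy":0,"wz":0},{"tx":0.3,"ty":-0.6,"tz":0,"wx":0,"wy":0,"wz":0},{"tx":0,"ty":-0.13,"tz":0,"wx":0,"wy":0,"wz":0},{"tx":0,"ty":0,"tz":0,"wx":0,"wy":0,"wz":0}]' 0 50 >/dev/null
python3 -m handwheel '[{"tx":0,"ty":0,"tz":0,"wx":0,"wy":0,"wz":0},{"tx":0,"ty":0,"tz":0,"wx":0,"wy":0,"wz":0}]' >/dev/null
python3 st.py 502 -141 43
```

```text
t 11.1 p [ 500.2 -139.6  129.8] w 85.5 grip 0.0 F [0.5 0.9 0.1]
[[-1.0, 0.0, -0.0], [0.0, 1.0, 0.0], [0.0, 0.0, -1.0]]
units [-0.038 -0.028  1.735]
```

```bash
python3 -m handwheel '[{"tx":-0.03,"ty":-0.03,"tz":0.3,"wx":0,"wy":0,"wz":0},{"tx":0,"ty":0,"tz":0.5,"wx":0,"wy":0,"wz":0},{"tx":0,"ty":0,"tz":0.5,"wx":0,"wy":0,"wz":0},{"tx":0,"ty":0,"tz":0.3,"wx":0,"wy":0,"wz":0},{"tx":0,"ty":0,"tz":0.12,"wx":0,"wy":0,"wz":0},{"tx":0,"ty":0,"tz":0,"wx":0,"wy":0,"wz":0},{"tx":0,"ty":0,"tz":0,"wx":0,"wy":0,"wz":0}]' >/dev/null
python3 st.py
python3 -m handwheel '[{"tx":0,"ty":0,"tz":0,"wx":0,"wy":0,"wz":0},{"tx":0,"ty":0,"tz":0,"wx":0,"wy":0,"wz":0},{"tx":0,"ty":0,"tz":0,"wx":0,"wy":0,"wz":0},{"tx":0,"ty":0,"tz":0,"wx":0,"wy":0,"wz":0},{"tx":0,"ty":0,"tz":0,"wx":0,"wy":0,"wz":0},{"tx":0,"ty":0,"tz":0,"wx":0,"wy":0,"wz":0},{"tx":0,"ty":0,"tz":0,"wx":0,"wy":0,"wz":0},{"tx":0,"ty":0,"tz":0,"wx":0,"wy":0,"wz":0}]' 1 60 >/dev/null
python3 st.py
python3 -m handwheel '[{"tx":0,"ty":0,"tz":-0.2,"wx":0,"wy":0,"wz":0},{"tx":0,"ty":0,"tz":-0.4,"wx":0,"wy":0,"wz":0},{"tx":0,"ty":0,"tz":-0.5,"wx":0,"wy":0,"wz":0},{"tx":0,"ty":0,"tz":-0.5,"wx":0,"wy":0,"wz":0},{"tx":0,"ty":0,"tz":-0.4,"wx":0,"wy":0,"wz":0},{"tx":0,"ty":0,"tz":0,"wx":0,"wy":0,"wz":0},{"tx":0,"ty":0,"tz":0,"wx":0,"wy":0,"wz":0}]' >/dev/null
python3 st.py 588 189.5 143
```

```text
t 11.8 p [ 502.1 -142.5   44.8] w 85.2 grip 0.0 F [ 0.5  0.2 -0.2]
[[-1.0, 0.001, 0.001], [0.001, 1.0, -0.001], [-0.001, -0.001, -1.0]]
t 12.6 p [ 501.7 -142.2   44.5] w 18.6 grip 58.8 F [0.4 2.9 5.7]
[[-1.0, 0.002, 0.001], [0.002, 1.0, 0.0], [-0.001, 0.0, -1.0]]
t 13.3 p [ 500.9 -142.2  143.4] w 18.5 grip 58.9 F [-0.3  0.2 -2.7]
[[-1.0, 0.002, -0.001], [0.002, 1.0, -0.0], [0.001, -0.0, -1.0]]
units [-1.730e+00  6.637e+00  6.000e-03]
```

```bash
python3 -m handwheel '[{"tx":-0.08,"ty":0.3,"tz":0,"wx":0,"wy":0,"wz":0},{"tx":-0.15,"ty":0.57,"tz":0,"wx":0,"wy":0,"wz":0},{"tx":-0.18,"ty":0.7,"tz":0,"wx":0,"wy":0,"wz":0},{"tx":-0.18,"ty":0.7,"tz":0,"wx":0,"wy":0,"wz":0},{"tx":-0.18,"ty":0.7,"tz":0,"wx":0,"wy":0,"wz":0},{"tx":-0.18,"ty":0.7,"tz":0,"wx":0,"wy":0,"wz":0},{"tx":-0.18,"ty":0.7,"tz":0,"wx":0,"wy":0,"wz":0},{"tx":-0.18,"ty":0.7,"tz":0,"wx":0,"wy":0,"wz":0},{"tx":-0.18,"ty":0.7,"tz":0,"wx":0,"wy":0,"wz":0},{"tx":-0.16,"ty":0.57,"tz":0,"wx":0,"wy":0,"wz":0},{"tx":-0.08,"ty":0.3,"tz":0,"wx":0,"wy":0,"wz":0},{"tx":0,"ty":0,"tz":0,"wx":0,"wy":0,"wz":0}]' >/dev/null
python3 -m handwheel '[{"tx":0,"ty":0,"tz":0,"wx":0,"wy":0,"wz":0},{"tx":0,"ty":0,"tz":0.4,"wx":0,"wy":0,"wz":0},{"tx":0,"ty":0,"tz":0.5,"wx":0,"wy":0,"wz":0},{"tx":0,"ty":0,"tz":0.3,"wx":0,"wy":0,"wz":0},{"tx":0,"ty":0,"tz":0,"wx":0,"wy":0,"wz":0},{"tx":0,"ty":0,"tz":0,"wx":0,"wy":0,"wz":0}]' >/dev/null
python3 st.py 588 189.5 45.5
```

```text
t 15.1 p [588.6 189.1  84.3] w 19.0 grip 59.0 F [ 0.2  0.3 -0.8]
[[-1.0, 0.003, 0.0], [0.003, 1.0, -0.0], [-0.0, -0.0, -1.0]]
units [0.012 0.009 0.775]
```

```bash
python3 -m handwheel '[{"tx":0,"ty":0,"tz":0.35,"wx":0,"wy":0,"wz":0},{"tx":0,"ty":0,"tz":0.3,"wx":0,"wy":0,"wz":0},{"tx":0,"ty":0,"tz":0.1,"wx":0,"wy":0,"wz":0},{"tx":0,"ty":0,"tz":0,"wx":0,"wy":0,"wz":0},{"tx":0,"ty":0,"tz":0,"wx":0,"wy":0,"wz":0}]' >/dev/null
python3 st.py 588 189.5 44.5
for i in 1 2; do python3 -m handwheel '[{"tx":0,"ty":0,"tz":0.015,"wx":0,"wy":0,"wz":0},{"tx":0,"ty":0,"tz":0,"wx":0,"wy":0,"wz":0}]' >/dev/null; python3 st.py|head -1; done
```

```text
t 15.6 p [588.9 189.7  47.1] w 18.9 grip 59.0 F [ 0.1 -0.1 -1.3]
[[-1.0, 0.002, 0.001], [0.002, 1.0, 0.0], [-0.001, 0.0, -1.0]]
units [ 0.018 -0.004  0.052]
t 15.8 p [588.9 189.7  46.4] w 18.7 grip 59.0 F [ 0.3 -0.6 -3. ]
t 16.0 p [588.4 189.7  45.1] w 18.6 grip 59.0 F [ 0.3  0.3 -2. ]
```

```bash
for i in 1 2; do python3 -m handwheel '[{"tx":0,"ty":0,"tz":0.015,"wx":0,"wy":0,"wz":0},{"tx":0,"ty":0,"tz":0,"wx":0,"wy":0,"wz":0}]' >/dev/null; python3 st.py|head -1; done
```

```text
t 16.2 p [588.8 189.8  44.7] w 19.0 grip 59.3 F [-0.6  0.2 -0.1]
t 16.4 p [589.2 189.9  44.5] w 19.1 grip 59.7 F [-0.8  1.3  5.1]
```

```bash
python3 -m handwheel '[{"tx":0,"ty":0,"tz":0,"wx":0,"wy":0,"wz":0},{"tx":0,"ty":0,"tz":0,"wx":0,"wy":0,"wz":0},{"tx":0,"ty":0,"tz":0,"wx":0,"wy":0,"wz":0},{"tx":0,"ty":0,"tz":0,"wx":0,"wy":0,"wz":0},{"tx":0,"ty":0,"tz":0,"wx":0,"wy":0,"wz":0},{"tx":0,"ty":0,"tz":0,"wx":0,"wy":0,"wz":0},{"tx":0,"ty":0,"tz":-0.3,"wx":0,"wy":0,"wz":0},{"tx":0,"ty":0,"tz":-0.6,"wx":0,"wy":0,"wz":0},{"tx":0,"ty":0,"tz":-0.7,"wx":0,"wy":0,"wz":0},{"tx":0,"ty":0,"tz":-0.2,"wx":0,"wy":0,"wz":0},{"tx":0,"ty":0,"tz":0,"wx":0,"wy":0,"wz":0},{"tx":0,"ty":0,"tz":0,"wx":0,"wy":0,"wz":0}]' 0 50 >/dev/null
python3 st.py 574.5 -124.5 130
```

```text
t 17.6 p [587.8 189.5 132.7] w 85.2 grip 0.0 F [-0.  -0.1 -0.8]
[[-1.0, 0.002, -0.001], [0.002, 1.0, -0.0], [0.001, -0.0, -1.0]]
units [ 0.255 -6.281  0.056]
```

```bash
python3 -m handwheel '[{"tx":0.03,"ty":-0.4,"tz":0,"wx":0,"wy":0,"wz":0},{"tx":0.03,"ty":-0.65,"tz":0,"wx":0,"wy":0,"wz":0},{"tx":0.03,"ty":-0.65,"tz":0,"wx":0,"wy":0,"wz":0},{"tx":0.03,"ty":-0.65,"tz":0,"wx":0,"wy":0,"wz":0},{"tx":0.03,"ty":-0.65,"tz":0,"wx":0,"wy":0,"wz":0},{"tx":0.03,"ty":-0.65,"tz":0,"wx":0,"wy":0,"wz":0},{"tx":0.03,"ty":-0.65,"tz":0,"wx":0,"wy":0,"wz":0},{"tx":0.03,"ty":-0.65,"tz":0,"wx":0,"wy":0,"wz":0},{"tx":0.02,"ty":-0.65,"tz":0,"wx":0,"wy":0,"wz":0},{"tx":0,"ty":-0.55,"tz":0,"wx":0,"wy":0,"wz":0},{"tx":0,"ty":-0.13,"tz":0,"wx":0,"wy":0,"wz":0},{"tx":0,"ty":0,"tz":0,"wx":0,"wy":0,"wz":0}]' 0 60 >/dev/null
python3 -m handwheel '[{"tx":0,"ty":0,"tz":0,"wx":0,"wy":0,"wz":0},{"tx":0,"ty":0,"tz":0,"wx":0,"wy":0,"wz":0}]' >/dev/null
python3 st.py 575 -124.5 43
```

```text
t 19.0 p [ 574.6 -123.   132.9] w 85.2 grip 0.0 F [-0.2  0.5  0.2]
[[-1.0, 0.0, -0.001], [0.0, 1.0, 0.001], [0.001, 0.001, -1.0]]
units [-0.009 -0.031  1.799]
```

```bash
python3 -m handwheel '[{"tx":-0.01,"ty":-0.03,"tz":0.3,"wx":0,"wy":0,"wz":0},{"tx":0,"ty":0,"tz":0.5,"wx":0,"wy":0,"wz":0},{"tx":0,"ty":0,"tz":0.5,"wx":0,"wy":0,"wz":0},{"tx":0,"ty":0,"tz":0.35,"wx":0,"wy":0,"wz":0},{"tx":0,"ty":0,"tz":0.14,"wx":0,"wy":0,"wz":0},{"tx":0,"ty":0,"tz":0,"wx":0,"wy":0,"wz":0},{"tx":0,"ty":0,"tz":0,"wx":0,"wy":0,"wz":0}]' >/dev/null
python3 st.py
python3 -m handwheel '[{"tx":0,"ty":0,"tz":0,"wx":0,"wy":0,"wz":0},{"tx":0,"ty":0,"tz":0,"wx":0,"wy":0,"wz":0},{"tx":0,"ty":0,"tz":0,"wx":0,"wy":0,"wz":0},{"tx":0,"ty":0,"tz":0,"wx":0,"wy":0,"wz":0},{"tx":0,"ty":0,"tz":0,"wx":0,"wy":0,"wz":0},{"tx":0,"ty":0,"tz":0,"wx":0,"wy":0,"wz":0},{"tx":0,"ty":0,"tz":0,"wx":0,"wy":0,"wz":0},{"tx":0,"ty":0,"tz":0,"wx":0,"wy":0,"wz":0}]' 1 60 >/dev/null
python3 st.py
python3 -m handwheel '[{"tx":0,"ty":0,"tz":-0.2,"wx":0,"wy":0,"wz":0},{"tx":0,"ty":0,"tz":-0.4,"wx":0,"wy":0,"wz":0},{"tx":0,"ty":0,"tz":-0.5,"wx":0,"wy":0,"wz":0},{"tx":0,"ty":0,"tz":-0.5,"wx":0,"wy":0,"wz":0},{"tx":0,"ty":0,"tz":-0.4,"wx":0,"wy":0,"wz":0},{"tx":0,"ty":0,"tz":0,"wx":0,"wy":0,"wz":0},{"tx":0,"ty":0,"tz":0,"wx":0,"wy":0,"wz":0}]' >/dev/null
python3 st.py 511 203.5 143
```

```text
t 19.7 p [ 576.  -125.8   44.6] w 85.5 grip 0.0 F [-0.1 -0.7  0.4]
[[-1.0, 0.001, 0.001], [0.001, 1.0, -0.0], [-0.001, -0.0, -1.0]]
t 20.5 p [ 575.8 -125.8   44.6] w 18.4 grip 58.8 F [-0.4  2.9  5.9]
[[-1.0, 0.002, 0.001], [0.002, 1.0, 0.0], [-0.001, 0.0, -1.0]]
t 21.2 p [ 574.9 -125.8  143.3] w 18.7 grip 58.9 F [ 0.2 -0.1 -2.3]
[[-1.0, 0.002, -0.001], [0.002, 1.0, 0.0], [0.001, 0.0, -1.0]]
units [1.289 6.585 0.007]
```

```bash
python3 -m handwheel '[{"tx":0.06,"ty":0.3,"tz":0,"wx":0,"wy":0,"wz":0},{"tx":0.11,"ty":0.57,"tz":0,"wx":0,"wy":0,"wz":0},{"tx":0.14,"ty":0.7,"tz":0,"wx":0,"wy":0,"wz":0},{"tx":0.14,"ty":0.7,"tz":0,"wx":0,"wy":0,"wz":0},{"tx":0.14,"ty":0.7,"tz":0,"wx":0,"wy":0,"wz":0},{"tx":0.14,"ty":0.7,"tz":0,"wx":0,"wy":0,"wz":0},{"tx":0.13,"ty":0.7,"tz":0,"wx":0,"wy":0,"wz":0},{"tx":0.13,"ty":0.7,"tz":0,"wx":0,"wy":0,"wz":0},{"tx":0.13,"ty":0.68,"tz":0,"wx":0,"wy":0,"wz":0},{"tx":0.11,"ty":0.55,"tz":0,"wx":0,"wy":0,"wz":0},{"tx":0.06,"ty":0.29,"tz":0,"wx":0,"wy":0,"wz":0},{"tx":0,"ty":0,"tz":0,"wx":0,"wy":0,"wz":0}]' >/dev/null
python3 -m handwheel '[{"tx":0,"ty":0,"tz":0,"wx":0,"wy":0,"wz":0},{"tx":0,"ty":0,"tz":0.4,"wx":0,"wy":0,"wz":0},{"tx":0,"ty":0,"tz":0.5,"wx":0,"wy":0,"wz":0},{"tx":0,"ty":0,"tz":0.3,"wx":0,"wy":0,"wz":0},{"tx":0,"ty":0,"tz":0,"wx":0,"wy":0,"wz":0},{"tx":0,"ty":0,"tz":0,"wx":0,"wy":0,"wz":0}]' >/dev/null
python3 st.py 511 203.5 46
```

```text
t 23.0 p [511.8 203.2  84.2] w 18.6 grip 59.0 F [ 0.2  0.5 -2.4]
[[-1.0, 0.003, -0.0], [0.003, 1.0, -0.0], [0.0, -0.0, -1.0]]
units [0.016 0.005 0.764]
```

```bash
python3 -m handwheel '[{"tx":0,"ty":0,"tz":0.35,"wx":0,"wy":0,"wz":0},{"tx":0,"ty":0,"tz":0.3,"wx":0,"wy":0,"wz":0},{"tx":0,"ty":0,"tz":0.1,"wx":0,"wy":0,"wz":0},{"tx":0,"ty":0,"tz":0.01,"wx":0,"wy":0,"wz":0},{"tx":0,"ty":0,"tz":0,"wx":0,"wy":0,"wz":0}]' >/dev/null
python3 st.py 511 203.5 44.5
for i in 1 2; do python3 -m handwheel '[{"tx":0,"ty":0,"tz":0.015,"wx":0,"wy":0,"wz":0},{"tx":0,"ty":0,"tz":0,"wx":0,"wy":0,"wz":0}]' >/dev/null; python3 st.py|head -1; done
```

```text
t 23.5 p [511.9 203.8  46.4] w 19.0 grip 59.0 F [ 0.2  0.1 -1.4]
[[-1.0, 0.002, 0.001], [0.002, 1.0, 0.0], [-0.001, 0.0, -1.0]]
units [ 0.017 -0.007  0.039]
t 23.7 p [511.9 203.9  45.8] w 18.9 grip 59.0 F [-1.1 -0.1 -1.9]
t 23.9 p [511.7 203.8  44.7] w 18.5 grip 59.1 F [ 0.6 -0.2 -3.1]
```

```bash
for i in 1 2; do python3 -m handwheel '[{"tx":0,"ty":0,"tz":0.015,"wx":0,"wy":0,"wz":0},{"tx":0,"ty":0,"tz":0,"wx":0,"wy":0,"wz":0}]' >/dev/null; python3 st.py|head -1; done
```

```text
t 24.1 p [512.2 204.   44.6] w 18.5 grip 59.6 F [-0.6  0.8  3.5]
t 24.3 p [512.6 204.3  44.5] w 18.8 grip 60.1 F [-1.2  1.8  7.3]
```

Seated. Release, lift, and go for white at (649,-111.5).

```bash
python3 -m handwheel '[{"tx":0,"ty":0,"tz":0,"wx":0,"wy":0,"wz":0},{"tx":0,"ty":0,"tz":0,"wx":0,"wy":0,"wz":0},{"tx":0,"ty":0,"tz":0,"wx":0,"wy":0,"wz":0},{"tx":0,"ty":0,"tz":0,"wx":0,"wy":0,"wz":0},{"tx":0,"ty":0,"tz":0,"wx":0,"wy":0,"wz":0},{"tx":0,"ty":0,"tz":0,"wx":0,"wy":0,"wz":0},{"tx":0,"ty":0,"tz":-0.3,"wx":0,"wy":0,"wz":0},{"tx":0,"ty":0,"tz":-0.6,"wx":0,"wy":0,"wz":0},{"tx":0,"ty":0,"tz":-0.7,"wx":0,"wy":0,"wz":0},{"tx":0,"ty":0,"tz":-0.2,"wx":0,"wy":0,"wz":0},{"tx":0,"ty":0,"tz":0,"wx":0,"wy":0,"wz":0},{"tx":0,"ty":0,"tz":0,"wx":0,"wy":0,"wz":0}]' 0 50 >/dev/null
python3 st.py 649.5 -111.5 130
```

```text
t 25.5 p [510.8 203.6 132.3] w 85.2 grip 0.0 F [-0.7 -0.6 -0.4]
[[-1.0, 0.002, -0.001], [0.002, 1.0, -0.0], [0.001, -0.0, -1.0]]
units [-2.784 -6.298  0.043]
```

```bash
python3 -m handwheel '[{"tx":-0.15,"ty":-0.4,"tz":0,"wx":0,"wy":0,"wz":0},{"tx":-0.3,"ty":-0.65,"tz":0,"wx":0,"wy":0,"wz":0},{"tx":-0.3,"ty":-0.65,"tz":0,"wx":0,"wy":0,"wz":0},{"tx":-0.3,"ty":-0.65,"tz":0,"wx":0,"wy":0,"wz":0},{"tx":-0.3,"ty":-0.65,"tz":0,"wx":0,"wy":0,"wz":0},{"tx":-0.3,"ty":-0.65,"tz":0,"wx":0,"wy":0,"wz":0},{"tx":-0.3,"ty":-0.65,"tz":0,"wx":0,"wy":0,"wz":0},{"tx":-0.3,"ty":-0.65,"tz":0,"wx":0,"wy":0,"wz":0},{"tx":-0.3,"ty":-0.65,"tz":0,"wx":0,"wy":0,"wz":0},{"tx":-0.23,"ty":-0.55,"tz":0,"wx":0,"wy":0,"wz":0},{"tx":0,"ty":-0.15,"tz":0,"wx":0,"wy":0,"wz":0},{"tx":0,"ty":0,"tz":0,"wx":0,"wy":0,"wz":0}]' 0 60 >/dev/null
python3 -m handwheel '[{"tx":0,"ty":0,"tz":0,"wx":0,"wy":0,"wz":0},{"tx":0,"ty":0,"tz":0,"wx":0,"wy":0,"wz":0}]' >/dev/null
python3 st.py 649.5 -111.5 43
```

```text
t 26.9 p [ 649.2 -110.   132.4] w 85.8 grip 0.0 F [ 0.8  0.3 -1.2]
[[-1.0, 0.0, -0.001], [0.0, 1.0, 0.001], [0.001, 0.001, -1.0]]
units [-0.008 -0.031  1.787]
```

```bash
python3 -m handwheel '[{"tx":-0.01,"ty":-0.03,"tz":0.3,"wx":0,"wy":0,"wz":0},{"tx":0,"ty":0,"tz":0.5,"wx":0,"wy":0,"wz":0},{"tx":0,"ty":0,"tz":0.5,"wx":0,"wy":0,"wz":0},{"tx":0,"ty":0,"tz":0.35,"wx":0,"wy":0,"wz":0},{"tx":0,"ty":0,"tz":0.13,"wx":0,"wy":0,"wz":0},{"tx":0,"ty":0,"tz":0,"wx":0,"wy":0,"wz":0},{"tx":0,"ty":0,"tz":0,"wx":0,"wy":0,"wz":0}]' >/dev/null
python3 st.py
python3 -m handwheel '[{"tx":0,"ty":0,"tz":0,"wx":0,"wy":0,"wz":0},{"tx":0,"ty":0,"tz":0,"wx":0,"wy":0,"wz":0},{"tx":0,"ty":0,"tz":0,"wx":0,"wy":0,"wz":0},{"tx":0,"ty":0,"tz":0,"wx":0,"wy":0,"wz":0},{"tx":0,"ty":0,"tz":0,"wx":0,"wy":0,"wz":0},{"tx":0,"ty":0,"tz":0,"wx":0,"wy":0,"wz":0},{"tx":0,"ty":0,"tz":0,"wx":0,"wy":0,"wz":0},{"tx":0,"ty":0,"tz":0,"wx":0,"wy":0,"wz":0}]' 1 60 >/dev/null
python3 st.py
python3 -m handwheel '[{"tx":0,"ty":0,"tz":-0.2,"wx":0,"wy":0,"wz":0},{"tx":0,"ty":0,"tz":-0.4,"wx":0,"wy":0,"wz":0},{"tx":0,"ty":0,"tz":-0.5,"wx":0,"wy":0,"wz":0},{"tx":0,"ty":0,"tz":-0.5,"wx":0,"wy":0,"wz":0},{"tx":0,"ty":0,"tz":-0.4,"wx":0,"wy":0,"wz":0},{"tx":0,"ty":0,"tz":0,"wx":0,"wy":0,"wz":0},{"tx":0,"ty":0,"tz":0,"wx":0,"wy":0,"wz":0}]' >/dev/null
python3 st.py 434.5 217.5 143
```

```text
t 27.6 p [ 651.2 -113.1   45. ] w 85.2 grip 0.0 F [-0.1 -0.6  0.1]
[[-1.0, 0.001, 0.002], [0.001, 1.0, -0.001], [-0.002, -0.001, -1.0]]
t 28.4 p [ 650.8 -112.8   44.5] w 18.9 grip 58.7 F [-1.1  1.7  4.4]
[[-1.0, 0.002, 0.001], [0.002, 1.0, 0.0], [-0.001, 0.0, -1.0]]
t 29.1 p [ 650.  -113.   143.4] w 19.0 grip 58.8 F [ 0.2  0.2 -1.8]
[[-1.0, 0.002, -0.001], [0.002, 1.0, -0.0], [0.001, -0.0, -1.0]]
units [4.321 6.603 0.01 ]
```

```bash
python3 -m handwheel '[{"tx":0.2,"ty":0.3,"tz":0,"wx":0,"wy":0,"wz":0},{"tx":0.37,"ty":0.57,"tz":0,"wx":0,"wy":0,"wz":0},{"tx":0.46,"ty":0.7,"tz":0,"wx":0,"wy":0,"wz":0},{"tx":0.46,"ty":0.7,"tz":0,"wx":0,"wy":0,"wz":0},{"tx":0.46,"ty":0.7,"tz":0,"wx":0,"wy":0,"wz":0},{"tx":0.46,"ty":0.7,"tz":0,"wx":0,"wy":0,"wz":0},{"tx":0.46,"ty":0.7,"tz":0,"wx":0,"wy":0,"wz":0},{"tx":0.45,"ty":0.7,"tz":0,"wx":0,"wy":0,"wz":0},{"tx":0.44,"ty":0.68,"tz":0,"wx":0,"wy":0,"wz":0},{"tx":0.37,"ty":0.56,"tz":0,"wx":0,"wy":0,"wz":0},{"tx":0.2,"ty":0.29,"tz":0,"wx":0,"wy":0,"wz":0},{"tx":0,"ty":0,"tz":0,"wx":0,"wy":0,"wz":0}]' >/dev/null
python3 -m handwheel '[{"tx":0,"ty":0,"tz":0,"wx":0,"wy":0,"wz":0},{"tx":0,"ty":0,"tz":0.4,"wx":0,"wy":0,"wz":0},{"tx":0,"ty":0,"tz":0.5,"wx":0,"wy":0,"wz":0},{"tx":0,"ty":0,"tz":0.3,"wx":0,"wy":0,"wz":0},{"tx":0,"ty":0,"tz":0,"wx":0,"wy":0,"wz":0},{"tx":0,"ty":0,"tz":0,"wx":0,"wy":0,"wz":0}]' >/dev/null
python3 st.py 434.5 217.5 46
```

```text
t 30.9 p [434.9 216.6  83.9] w 18.6 grip 58.9 F [ 0.5 -0.3 -2.3]
[[-1.0, 0.003, -0.001], [0.003, 1.0, -0.0], [0.001, -0.0, -1.0]]
units [0.007 0.018 0.757]
```

```bash
python3 -m handwheel '[{"tx":0,"ty":0,"tz":0.35,"wx":0,"wy":0,"wz":0},{"tx":0,"ty":0,"tz":0.3,"wx":0,"wy":0,"wz":0},{"tx":0,"ty":0,"tz":0.1,"wx":0,"wy":0,"wz":0},{"tx":0,"ty":0,"tz":0.01,"wx":0,"wy":0,"wz":0},{"tx":0,"ty":0,"tz":0,"wx":0,"wy":0,"wz":0}]' >/dev/null
python3 st.py|head -1
for i in 1 2 3; do python3 -m handwheel '[{"tx":0,"ty":0,"tz":0.015,"wx":0,"wy":0,"wz":0},{"tx":0,"ty":0,"tz":0,"wx":0,"wy":0,"wz":0}]' >/dev/null; python3 st.py|head -1; done
```

```text
t 31.4 p [435.4 217.5  47. ] w 19.1 grip 59.0 F [ 0.6 -0.2 -1.9]
t 31.6 p [435.  217.5  45.9] w 18.7 grip 59.0 F [-0.  -0.5 -1.1]
t 31.8 p [434.6 217.5  44.7] w 18.8 grip 59.0 F [-0.4 -0.5 -0.9]
t 32.0 p [435.2 217.7  44.5] w 18.7 grip 59.5 F [-1.5  1.2  2.6]
```

Seated. Release, lift, and step aside so the cameras can see.

```bash
python3 -m handwheel '[{"tx":0,"ty":0,"tz":0.01,"wx":0,"wy":0,"wz":0},{"tx":0,"ty":0,"tz":0,"wx":0,"wy":0,"wz":0},{"tx":0,"ty":0,"tz":0,"wx":0,"wy":0,"wz":0},{"tx":0,"ty":0,"tz":0,"wx":0,"wy":0,"wz":0},{"tx":0,"ty":0,"tz":0,"wx":0,"wy":0,"wz":0},{"tx":0,"ty":0,"tz":0,"wx":0,"wy":0,"wz":0},{"tx":0,"ty":0,"tz":-0.3,"wx":0,"wy":0,"wz":0},{"tx":0,"ty":0,"tz":-0.6,"wx":0,"wy":0,"wz":0},{"tx":0,"ty":0,"tz":-0.7,"wx":0,"wy":0,"wz":0},{"tx":0,"ty":0,"tz":-0.7,"wx":0,"wy":0,"wz":0},{"tx":0,"ty":0,"tz":-0.4,"wx":0,"wy":0,"wz":0},{"tx":0,"ty":0,"tz":0,"wx":0,"wy":0,"wz":0}]' 0 50 >/dev/null
python3 -m handwheel '[{"tx":0,"ty":0.5,"tz":0,"wx":0,"wy":0,"wz":0},{"tx":0,"ty":0.7,"tz":0,"wx":0,"wy":0,"wz":0},{"tx":0,"ty":0.7,"tz":0,"wx":0,"wy":0,"wz":0},{"tx":0,"ty":0.7,"tz":0,"wx":0,"wy":0,"wz":0},{"tx":0,"ty":0.7,"tz":0,"wx":0,"wy":0,"wz":0},{"tx":0,"ty":0.5,"tz":0,"wx":0,"wy":0,"wz":0},{"tx":0,"ty":0,"tz":0,"wx":0,"wy":0,"wz":0},{"tx":0,"ty":0,"tz":0,"wx":0,"wy":0,"wz":0}]' >/dev/null
python3 st.py
python3 - <<'E'
from h import *; from station import ctrl
a=ctrl.snapshot("top")["image"][90:290,110:390]
b=ctrl.snapshot("side")["image"][90:290,130:410]
cv2.imwrite("pics/end.png",cv2.resize(np.vstack([a,b]),None,fx=1.45,fy=1.45,interpolation=cv2.INTER_CUBIC))
E
```

```text
t 34.0 p [433.9 407.  176.4] w 85.4 grip 0.0 F [-0.  -0.2 -0.2]
[[-1.0, 0.001, -0.002], [0.001, 1.0, -0.002], [0.002, -0.002, -1.0]]
```

View pics/end.png

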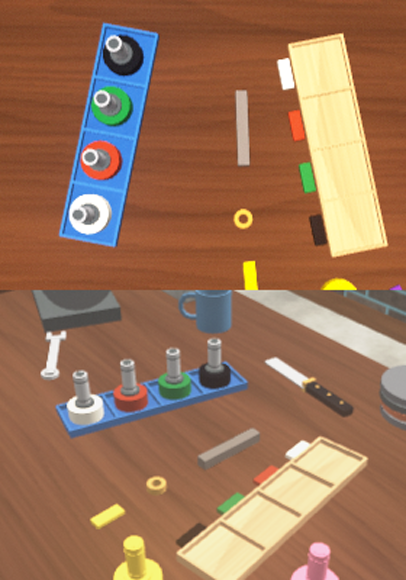

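Both views show all four wheels upright in the blue rack, one per bay. From far to near they are black (123,54), green (110,106), rust (100,160) and white (90,213), which reverses the tags. The old rack is empty and the arm is clear.

```bash
python3 -c "
from station import ctrl
print(ctrl.finish_job())"
```

```text
the job is handed in; nothing more can be done
None
```

All four wheels now stand upright and released in the blue rack in reverse order (black farthest, then green, rust, white nearest), and I handed the job in at about 34 s of the 131 s allowed.

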